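# Snap the tube rotor onto the mini centrifuge and shut its lid

## Task

Get the mini centrifuge ready for a run: swing its half-shut lid up out of the way and set the round tube rotor squarely on the spindle so that it rests on the sprung balls, then let go of it. Then press its knob down until the rotor clicks home on its seat, then shut the lid completely. Leave the strip rotor and everything else on the bench where it stands.

Things in the scene. Friction and masses are not known exactly. Their poses are not given: they have to be found in the camera images.
- centrifuge: White mini centrifuge, fixed to the bench: housing 180 mm long (x) by 160 wide (y) by 90 tall. Origin on the bench under the spindle; x points from its front panel to its hinge side, z up; the front face is at x = -95 mm, the back face at x = +85 mm. Its top has a round bowl, 116 mm across and 38 deep, in whose middle stands the bare steel spindle.
- spindle_seat (a point): Middle of the flat drive flange (30 mm across) at the foot of the spindle, 60 mm above the bench: the rotor's underside rests here when it is home. Axes as the centrifuge. The spindle is 12 mm thick; three sprung steel balls stand out of it 8 mm above the seat and carry a rotor set on it about 10 mm above the seat; it takes about 10 N (8 to 13) on the knob to push it past them, the force then drops away and the rotor goes down to the seat, where the balls hold it from above.
- spindle_tip (a point): Top of the spindle, 38 mm above the seat and 98 mm above the bench; its last 5 mm taper to 5 mm thick.
- lid (a joint): Opening angle of the clear plastic lid, rad: 0 shut, 1.85 wide open; above about 1.5 a gripper has room over the spindle. The hinge is stiff (about 0.2 Nm) and the lid stays where it is left. It is a shallow box open on its underside: 172 mm from hinge to front edge, 150 wide, walls 4 mm thick, outside top face 39 mm above its lower edge.
- lid_hinge (a point): Middle of the lid's hinge line, at the back of the housing 85 mm behind the spindle and 90 mm above the bench; axes as the centrifuge (the hinge line runs along y).
- lid_edge (a point): Middle of the lid's front lower edge, 172 mm from the hinge line; moves with the lid. A small grey finger lip stands out 8 mm here.
- rotor_center (a point): The round grey tube rotor, 92 mm across, with a ring of eight slanted tube holes, standing upright on the bench: this point is on its axis half-way up, 29 mm above its underside. The body is 24 mm tall; above it stands the ribbed knob, 28 mm across, solid on top, to 58 mm above the underside. A 14 mm bore, 40 mm deep, opens in its underside. Mass about 0.1 kg.
- strip_center (a point): The other rotor, for tube strips: oblong, 92 by 56 mm, with two straight rows of small holes and the same knob. This point is on its axis 29 mm above its underside. Not wanted now: leave it.
- cup_a_center (a point): Sample cup, 42 mm across and 58 tall, centre. Leave it standing.
- cup_b_center (a point): Sample cup, the same. Leave it standing.
- cup_c_center (a point): Sample cup, the same. Leave it standing.
- bottle_center (a point): Clear bottle with white cap, 56 mm across and 150 tall, centre. Leave it standing.
- pipette_center (a point): Micropipette lying on the bench, about 240 mm long and 28 high; leave it.
- timer_center (a point): White bench timer, 62 mm square and 18 high, centre; leave it.
Not all that is in view belongs to the job. Leave any orange look-alike of the part that bears rotor_center alone. What is shaped like the centrifuge but orange is not meant.

How it is judged:
By the outcome, as a careful person would: the job done as asked, in the order asked, and still so for the second after the job is handed in, with the robot touching nothing.
It also fails if it takes over 72 s, if anything falls off the work surface, if the arm or the gripper's body presses on something with over 40 N, if the wrist force passes 120 N, or if a joint passes its speed limit or range.

## Robot

A 6-joint arm with a two-finger parallel gripper is mounted at the origin on the work surface. World frame = base frame: x ahead of the robot, y to its left, z up, the work surface at z = 0. Lengths are in m, angles in rad, forces in N, time in s.
With the tool pointing down it reaches from about 0.35 to 1 m from the base axis. Payload 7.1 kg.
Tool frame: the origin (TCP) lies at the very end of the fingers, on their centre line; the grasp point (between the pads) lies ctrl.hold_point_z behind it (ctrl.hold_point_z is the distance from the TCP to the grasp point, in m); z points along the fingers, y is the direction in which the jaws open and shut (so a half turn about z gives the same grasp; the last joint's range is limited). The gripper opens to 85 mm and grips with 20 to 120 N. Pads are 22 mm wide; open, the fingers measure 114 mm over their backs; the gripper's body (76 mm by 85 mm) begins 54 mm behind the grasp point. The pads swing forward as they close: fully open they stand 13 mm farther back than shut.
Start: joints at [-1.174, 0.423, 1.63, -0, 1.089, -0.019], TCP at [0.252, -0.572, 0.231] pointing down, gripper open.
Joint ranges: [-3, 3], [-0.9, 2.11], [0.09, 2.58], [-1.31, 4.45], [0.11, 2.69], [-2.54, 2.54]. Speed limits (rad/s): [2.39, 2.39, 3.01, 3.14, 3.14, 3.14].

## Interface

Orientations are given as a unit quaternion [w, x, y, z].
In Python, from cell import ctrl, optics, order gives the robot as it stands.
- The arm moves only by the shell command python3 -m jog 'ROWS' [FORCE]. ROWS is JSON, a list of rows, each a list of 5 numbers: the closure, from 0 (fully open) to 1 (shut), then the shift along the tool's x, y, z in mm, then the turn about the tool's z in rad. In form: [[claw, dx, dy, dz, yaw], ...]. A call has 1 to 10 rows; each row shifts and turns the commanded pose from where the row before left it, along the tool's axes as they then stand; what a row does not reach is not made up. A row lasts 1/10 s, in which the tool goes at most 50 mm and 8.59 degrees, less where a joint would pass 70% of its speed; a pose out of reach is approached as far as the arm can. A call is refused whole if a number of a shift passes 50 or a number of a turn 0.15, either way. A call with a gripper value outside its range is refused whole. The fingers move at their own pace and stop on an object; FORCE is the grip in N (left out, the last holds). Time passes only in rows, so rows that do not move let the fingers close. It gives the time, the measured TCP pose, the force and the opening at its end, in the units of the state.
- ctrl.get_obs(): the state, without advancing time (a new reading comes with each control period).
- optics.capture(name): name is "side" or "top"; returns a dict with "frame" (480x640x3 uint8, red, green, blue), "depth" (480x640 float32, m along the optical axis (not along the pixel's ray), 0 where there is no reading), "camera_matrix" (3x3 intrinsics, pixels), "distortion" ([k1, k2, p1, p2, k3] as OpenCV has them; the pictures are not rectified), "extrinsics" (4x4, takes a point from world to camera coordinates). Camera axes: x right, y down, z forward; pixel columns grow to the right and rows downward; lengths in m; the calibration is good to about 2 mm. A picture is of the moment at which its call begins.
- order.close_job(): hands the job in, once; it reports no verdict.
Trained networks look in the newest picture that a camera, given by its name, has taken for a name from the list of things; names that differ only in an ending like _2 or _b are one class to them, and where a whole thing is asked for, a point or a joint stands for the part that bears it (a point fixed in the world has none). Each returns a list of dicts, best first, with "conf" (0 to 1); they miss things now and then, are a little off and sometimes report something else, mostly with a low value. They report only what shows in the picture. A call takes as long as a camera call. They do not tell look-alikes from the thing itself.
- optics.silhouettes(query, camera): "region" (480x640 bool, what is visible of it) and "xy" ([column, row] in pixels, amid what is visible of it).
- optics.landmark_of(query, camera): "xy" ([column, row] in pixels: a listed point, or the origin of a listed thing).
The state is a dict: "t": time; "joint_positions": joint angles; "joint_velocities": joint speeds; "joint_efforts": joint torques, N m; "tcp_pos": TCP position; "tool_rot": TCP orientation; "force": force on the tool from outside, world axes, zero at the start; "wrist_torque": the same for the moment, N m; "opening": opening from 0.0 (shut) to 1.0 (fully open).
Only numpy, scipy, OpenCV 4.12 (cv2) and the standard library are available. Lean on these libraries where they do the work, as an engineer would, in place of code of your own. Each camera call takes 0.05 s, during which the arm holds its last target. There are 200 camera calls.

## Working session

There is one attempt and no reset: what is moved stays moved. The work goes in short steps, Python scripts to look and compute and a shell command to move; the robot and the scene stay as the last step left them, time stands still between calls to the robot, and variables do not carry over. Pictures are saved under pics/ and viewed, about 8 in all and at most 12, crops included, and the job is handed in when it is done.

```bash
ls; mkdir -p pics; cat > h.py <<'E'
import numpy as np, cv2
from cell import ctrl, optics, order
from scipy.spatial.transform import Rotation as R
def save(im,n): cv2.imwrite(f'pics/{n}.png',cv2.cvtColor(im,cv2.COLOR_RGB2BGR))
def ray(c,xy):
    u=cv2.undistortPoints(np.array([[xy]],float),c['camera_matrix'],np.array(c['distortion']))[0,0]
    T=np.array(c['extrinsics']);Rt=T[:3,:3];o=-Rt.T@T[:3,3]
    return o,Rt.T@np.array([u[0],u[1],1.])
def atz(c,xy,z):
    o,d=ray(c,xy);return o+d*(z-o[2])/d[2]
def atd(c,xy):
    x,y=map(int,np.round(xy));p=c['depth'][max(0,y-2):y+3,max(0,x-2):x+3];p=p[p>0]
    o,d=ray(c,xy);return o+d*np.median(p) if len(p) else None
def proj(c,P):
    T=np.array(c['extrinsics']);r=cv2.Rodrigues(T[:3,:3])[0]
    return cv2.projectPoints(np.array(P,float).reshape(-1,3),r,T[:3,3],c['camera_matrix'],np.array(c['distortion']))[0][:,0]
def cloud(c,mask):
    ys,xs=np.nonzero(mask&(c['depth']>0));T=np.array(c['extrinsics'])
    u=cv2.undistortPoints(np.stack([xs,ys],1).astype(float)[:,None],c['camera_matrix'],np.array(c['distortion']))[:,0]
    P=np.c_[u,np.ones(len(u))]*c['depth'][ys,xs][:,None]
    return (P-T[:3,3])@T[:3,:3]
def tool(dw):
    "world shift (m) -> tool mm"
    q=ctrl.get_obs()['tool_rot'];return np.round(R.from_quat([q[1],q[2],q[3],q[0]]).inv().apply(dw)*1000,1)
E
python3 - <<'E'
from h import *
print(ctrl.get_obs(), ctrl.hold_point_z)
Q={'centrifuge':0,'spindle_seat':.06,'spindle_tip':.098,'lid_hinge':.09,'lid_edge':None,'rotor_center':.029,'strip_center':.029,'cup_a_center':.029,'bottle_center':.075,'pipette_center':.014,'timer_center':.009}
for n in ['top','side']:
    c=optics.capture(n);save(c['frame'],n+'0');print(n,'cam at',ray(c,(320,240))[0].round(3))
    for q,z in Q.items():
        for d in optics.landmark_of(q,n)[:4]:
            print(q,np.round(d['xy']),round(d['conf'],2),None if z is None else atz(c,d['xy'],z).round(3),atd(c,d['xy']))
E
```

```text
pics
{'t': 0.0, 'joint_positions': array([-1.17400660e+00,  4.23845501e-01,  1.63074077e+00,  4.28761913e-06,
        1.08859481e+00, -1.89979025e-02]), 'joint_velocities': array([ 0.00085967, -0.0002809 , -0.00015749,  0.002226  , -0.00035771,
        0.0012648 ]), 'joint_efforts': array([ 5.92320284e-04, -5.57373118e+01, -2.81737590e+01,  7.24773781e-05,
        7.34048925e-03,  1.68139167e-05]), 'tcp_pos': array([ 0.25224751, -0.57120695,  0.23052284]), 'tool_rot': array([-7.80439179e-04,  9.78467697e-01,  2.06398485e-01, -1.47267624e-04]), 'force': array([-0.43808759,  0.19686141, -0.52647196]), 'wrist_torque': array([-0.04176867, -0.02614964, -0.02441494]), 'opening': 1.000563398527181} 0.0187
top cam at [0.327 0.006 0.994]
centrifuge [263. 233.] 0.81 [0.497 0.141 0.   ] [0.48709801 0.13318254 0.05687344]
centrifuge [171. 357.] 0.7 [ 0.226  0.326 -0.   ] [0.23951245 0.2848951  0.12879612]
spindle_seat [256. 232.] 0.86 [0.488 0.146 0.06 ] [0.48813827 0.14562589 0.06044019]
spindle_tip [253. 224.] 0.83 [0.496 0.148 0.098] [0.50425414 0.15475725 0.05677963]
spindle_tip [150. 359.] 
[... 2320 characters left out ...]
70.] 0.9 [ 0.582 -0.282  0.029] [ 0.57627085 -0.27045401  0.04020213]
cup_a_center [309. 191.] 0.83 [ 0.624 -0.161  0.029] [ 0.60999847 -0.14007424  0.05253425]
bottle_center [252. 194.] 0.59 [ 0.708 -0.037  0.075] [ 0.69012798 -0.01856351  0.09919519]
pipette_center [432. 177.] 0.6 [ 0.377 -0.4    0.014] [ 0.37678511 -0.40038344  0.01363736]
pipette_center [282. 304.] 0.39 [0.492 0.148 0.014] [0.47655853 0.16610368 0.05253187]
pipette_center [351. 221.] 0.25 [ 0.486 -0.139  0.014] [ 0.47762933 -0.12214543  0.03379679]
timer_center [208. 443.] 0.93 [0.439 0.449 0.009] [0.43540101 0.45005028 0.01927692]
timer_center [310. 190.] 0.28 [ 0.633 -0.181  0.009] [ 0.60706197 -0.14247398  0.05313762]
```

View pics/top0.png

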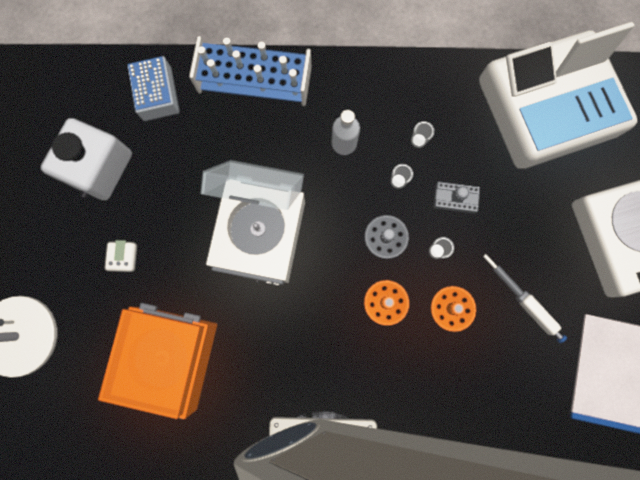

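View pics/side0.png

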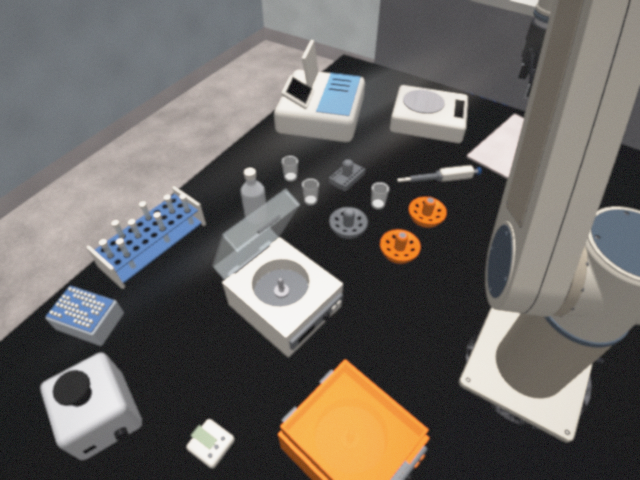

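Top view: the rotor candidates are the round grey one at (386,237), round orange ones at (387,302) and (454,308), and the oblong strip rotor at (458,195). The grey round one fits the description, since orange look-alikes are excluded. The white centrifuge (256,230) with its lid half up is the one meant, not the orange one at (160,360).

```bash
python3 - <<'E'
from h import *
c=optics.capture('top');f=c['frame']
a=cv2.resize(f[160:330,340:500],None,fx=3,fy=3,interpolation=cv2.INTER_CUBIC)
b=cv2.resize(f[150:290,195:315],None,fx=3,fy=3,interpolation=cv2.INTER_CUBIC)
im=np.zeros((510,480+360,3),np.uint8);im[:,:480]=a;im[:420,480:]=b
save(cv2.resize(im,(790,480)),'crop1')
s=optics.capture('side')
M=np.ones((480,640),bool)
for n,k in(('top',c),('side',s)):
    P=cloud(k,M)
    q=P[(abs(P[:,2]-.09)<.006)&(np.hypot(P[:,0]-.49,P[:,1]-.14)<.16)]
    r=cv2.minAreaRect((q[:,:2]*1000).astype(np.float32));print(n,'housing',len(q),r,np.median(q[:,2]), cv2.boxPoints(r).round().tolist())
    # rotor
    q=P[(np.hypot(P[:,0]-.484,P[:,1]+.124)<.06)]
    kn=q[(q[:,2]>.05)];bd=q[(q[:,2]>.017)&(q[:,2]<.03)]
    print('knob',len(kn),kn.mean(0),kn[:,2].max(),'body',len(bd),cv2.minEnclosingCircle((bd[:,:2]*1000).astype(np.float32)))
    q=P[(np.hypot(P[:,0]-.49,P[:,1]-.143)<.02)&(P[:,2]>.085)];print('spindle',len(q),q.mean(0) if len(q) else 0)
    q=P[(np.hypot(P[:,0]-.49,P[:,1]-.143)<.075)&(P[:,2]>.045)&(P[:,2]<.075)]
    print('bowl',len(q),cv2.minEnclosingCircle((q[:,:2]*1000).astype(np.float32)))
    q=P[(np.hypot(P[:,0]-.52,P[:,1]-.13)<.16)&(P[:,2]>.12)];print('lid',len(q),q.min(0),q.max(0),np.percentile(q,[2,98],axis=0).round(3).tolist())
    i=q[:,2]>q[:,2].max()-.02;print('lid top',q[i].mean(0))
E
```

```text
top housing 3276 ((490.194091796875, 144.257080078125), (160.95838928222656, 179.35015869140625), 79.96205139160156) 0.0896432667260323 [[388.0, 81.0], [564.0, 49.0], [593.0, 208.0], [416.0, 239.0]]
knob 148 [ 0.48906652 -0.12776502  0.05709635] 0.0619939777709887 body 994 ((489.7749938964844, -128.1917266845703), 46.31319046020508)
spindle 57 [0.5000609  0.14094621 0.16479623]
bowl 2286 ((496.57916259765625, 143.85195922851562), 58.576271057128906)
lid 3458 [0.49432311 0.05061364 0.12002198] [0.61916338 0.21467468 0.26526024] [[0.502, 0.057, 0.129], [0.605, 0.207, 0.262]]
lid top [0.52661433 0.13703    0.25433828]
side housing 4111 ((488.8828430175781, 143.13473510742188), (161.76861572265625, 183.63548278808594), 80.03304290771484) 0.08969637071866136 [[384.0, 79.0], [565.0, 48.0], [593.0, 207.0], [412.0, 239.0]]
knob 94 [ 0.48732823 -0.12484123  0.05642016] 0.061169103470565325 body 557 ((489.6265869140625, -126.69498443603516), 47.79676818847656)
spindle 102 [0.50103123 0.14143398 0.20167421]
bowl 1888 ((497.82025146484375, 136.82115173339844), 58.34531784057617)
lid 2546 [0.49123063 0.05457477 0.12015187] [0.61603564 0.21368579 0.26352292] [[0.499, 0.059, 0.129], [0.594, 0.211, 0.262]]
lid top [0.5233318  0.14263737 0.25396467]
```

View pics/crop1.png

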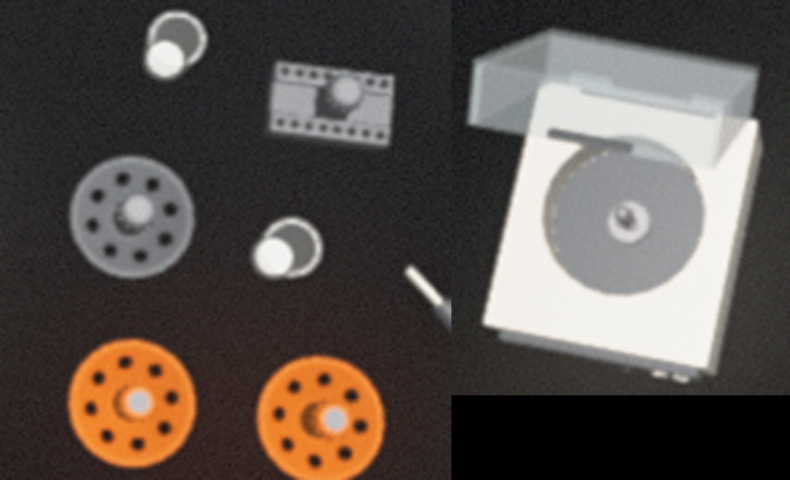

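The crop confirms it: the grey round rotor has eight holes and a knob. The centrifuge yaw is about -10°, the spindle is at about (0.495, 0.1425), the lid angle is about 1.17, and the rotor is at (0.489, -0.127). Next I move in front of the lid with the fingers shut.

```bash
python3 -m jog '[[1,0,0,0,0.148],[1,0,0,0,0.148],[1,0,0,0,0.148],[1,0,0,0,0.148],[1,6,-50,0,0],[1,6,-50,0,0],[1,6,-50,0,0],[1,6,-50,0,0],[1,6,-50,0,0],[1,6,-50,0,0]]' 40; python3 -m jog '[[1,6,-50,0,0],[1,6,-50,0,0],[1,6,-50,0,0],[1,6,-50,0,0],[1,6,-50,0,0],[1,6,-50,0,0],[1,6,-50,0,0],[1,6,-50,0,0],[1,1,-45,5,0],[1,0,0,0,0]]'
python3 -c "
from h import *
o=ctrl.get_obs();C=R.from_euler('z',-.1745)
print(C.inv().apply(o['tcp_pos']-[.495,.1425,0]),R.from_quat(np.roll(o['tool_rot'],-1)).as_matrix().round(3),o['joint_positions'].round(2))"
```

```text
t: 2.3
tcp_pos: [0.3401, -0.283, 0.2315]
tool_rot: [0.0, 0.996, -0.088, 0.0]
force: [0.6, -0.1, 0.9]
opening: 0.002
t: 3.3
tcp_pos: [0.4663, 0.1466, 0.2263]
tool_rot: [-0.001, 0.996, -0.086, 0.001]
force: [-0.5, -0.9, 0.0]
opening: 0.003
[-0.02893316 -0.00094839  0.22626754] [[ 0.985 -0.171  0.001]
 [-0.171 -0.985  0.001]
 [ 0.001 -0.002 -1.   ]] [0.28 0.23 1.93 0.   0.98 2.02]
```

```bash
python3 -m jog '[[1,30,0,0,0],[1,15,0,0,0],[1,15,0,0,0],[1,15,0,0,0],[1,15,0,0,0],[1,15,0,0,0],[1,12,0,0,0],[1,11,0,0,0],[1,0,0,0,0]]'
python3 - <<'E'
from h import *
s=optics.capture('side');save(s['frame'][120:400,150:450].repeat(2,0).repeat(2,1),'lid1')
P=cloud(s,np.ones((480,640),bool));C=R.from_euler('z',-.1745)
L=C.inv().apply(P-[.495,.1425,0]);q=L[(abs(L[:,1])<.08)&(L[:,0]>.05)&(L[:,0]<.2)&(L[:,2]>.1)&(L[:,2]<.29)]
print(len(q)); 
for z in np.arange(.11,.28,.02):
    r=q[abs(q[:,2]-z)<.01]; print(z.round(2),len(r),np.percentile(r[:,0],[2,50,98]).round(3) if len(r) else '')
E
```

```text
t: 4.2
tcp_pos: [0.5927, 0.1191, 0.2262]
tool_rot: [-0.0, 0.996, -0.088, 0.0]
force: [-0.1, 0.1, 0.2]
opening: -0.004
4673
0.11 543 [0.086 0.122 0.125]
0.13 570 [0.09  0.125 0.129]
0.15 592 [0.093 0.128 0.132]
0.17 600 [0.096 0.132 0.135]
0.19 548 [0.099 0.135 0.139]
0.21 493 [0.102 0.138 0.142]
0.23 247 [0.088 0.116 0.145]
0.25 699 [0.088 0.123 0.15 ]
0.27 213 [0.086 0.088 0.116]
```

View pics/lid1.png

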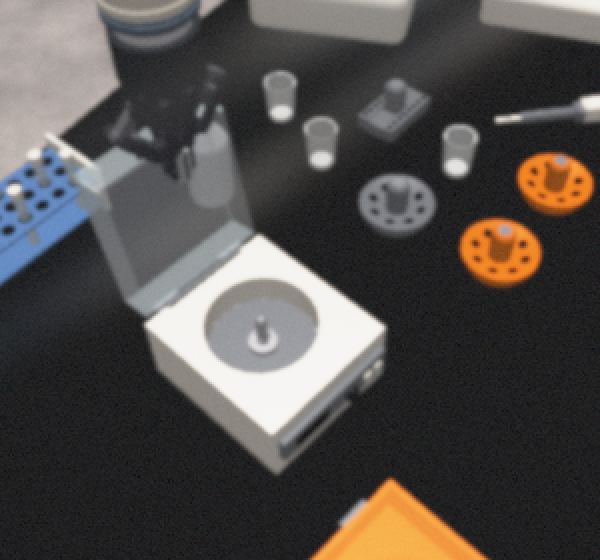

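The lid now stands at about 1.74 rad (outer face slope measured as 9.7° past vertical). Next I go to the rotor.

```bash
python3 -m jog '[[1,-50,0,0,0],[0.3,-50,0,0,0],[0.3,7,50,0,0],[0.3,8,50,0,0],[0.3,8,50,0,0],[0.3,8,50,0,0],[0.3,8,50,0,0],[0.3,2,10,0,0],[0.3,0,0,0,0]]'
python3 - <<'E'
from h import *
o=ctrl.get_obs();print(o['tcp_pos'],o['opening'],'to rotor',tool(np.array([.489,-.127,.031])-o['tcp_pos']))
c=optics.capture('top');s=optics.capture('side')
C=R.from_euler('z',-.1745)
for n,k in(('top',c),('side',s)):
    for q,z in(('spindle_tip',.098),('spindle_seat',.06)):
        for d in optics.landmark_of(q,n)[:2]: print(n,q,round(d['conf'],2),atz(k,d['xy'],z).round(4))
    L=C.inv().apply(cloud(k,np.ones((480,640),bool))-[.495,.1425,0])
    q=L[(np.hypot(L[:,0],L[:,1])<.012)&(L[:,2]>.068)&(L[:,2]<.11)];print('tip cloud C',len(q),q.mean(0).round(4),q[q[:,2]>.09].mean(0).round(4))
    q=L[(abs(L[:,0])<.11)&(abs(L[:,1])<.1)&(abs(L[:,2]-.09)<.004)]
    print('edges',np.percentile(q[abs(q[:,1])<.07,0],[.5]),q[abs(q[:,0])<.05][:,1].min(),q[abs(q[:,0])<.05][:,1].max())
    b=L[(np.hypot(L[:,0],L[:,1])<.056)&(abs(L[:,2]-.055)<.006)]
save(s['frame'][200:360,200:360].repeat(4,0).repeat(4,1)[:600],'sp')
E
```

```text
t: 5.15
tcp_pos: [0.4874, -0.1243, 0.2265]
tool_rot: [-0.0, 0.996, -0.09, 0.0]
force: [0.4, 0.0, -0.2]
opening: 0.701
[ 0.48742969 -0.12433379  0.22651818] 0.7005056079913833 to rotor [  1.9   2.4 195.5]
top spindle_tip 0.9 [0.4974 0.1399 0.098 ]
top spindle_tip 0.59 [0.2317 0.3328 0.098 ]
top spindle_seat 0.56 [0.4912 0.1454 0.06  ]
tip cloud C 46 [-0.0009 -0.001   0.0882] [-0.     -0.0001  0.0948]
edges [-0.09409265] -0.07948589623239312 0.08163108265708512
side spindle_tip 0.9 [0.4956 0.1361 0.098 ]
side spindle_tip 0.62 [0.2324 0.3238 0.098 ]
side spindle_seat 0.77 [0.4898 0.1451 0.06  ]
side spindle_seat 0.58 [ 0.6007 -0.1333  0.06  ]
tip cloud C 66 [-0.0045  0.0014  0.0849] [-0.0039  0.0009  0.0947]
edges [-0.09702344] -0.08137792662323236 0.08092639005586118
```

```bash
python3 -m jog '[[0.3,2,2,45,0],[0.3,0,0,45,0],[0.3,0,0,45,0],[0.3,0,0,35,0],[0.3,0,0,20,0],[0.3,0,0,9,0],[0.3,0,0,0,0]]'; python3 -m jog '[[1,0,0,0,0],[1,0,0,0,0],[1,0,0,0,0],[1,0,0,0,0],[1,0,0,0,0],[1,0,0,0,0]]' 50
```

```text
t: 6.15
tcp_pos: [0.4889, -0.1245, 0.0265]
tool_rot: [-0.0, 0.996, -0.087, -0.001]
force: [-0.5, 0.9, 0.6]
opening: 0.7
t: 6.75
tcp_pos: [0.4904, -0.1256, 0.0289]
tool_rot: [0.0, 0.996, -0.088, 0.001]
force: [-0.4, 1.3, 5.9]
opening: 0.306
```

```bash
python3 -m jog '[[1,0,0,-15,0],[1,0,0,-40,0],[1,0,0,-45,0],[1,0,0,-30,0],[1,-20,0,0,0],[1,-22,-40,0,0],[1,0,-50,0,0],[1,0,-50,0,0],[1,0,-50,0,0],[1,0,-50,0,0]]'; python3 -m jog '[[1,0,-25,0,0],[1,0,0,0,0],[1,0,0,0,0]]'
python3 - <<'E'
from h import *
o=ctrl.get_obs();print(o['tcp_pos'],o['opening'],o['force'],tool(np.array([.495,.1425,.14])-o['tcp_pos']))
k=optics.capture('side');save(k['frame'][130:380,180:430].repeat(2,0).repeat(2,1),'hold')
P=cloud(k,np.ones((480,640),bool));C=R.from_euler('z',-.1745);L=C.inv().apply(P-[.495,.1425,0])
for z in np.arange(.11,.19,.01):
    q=L[(np.hypot(L[:,0],L[:,1])<.06)&(abs(L[:,2]-z)<.005)];print(z.round(2),len(q),q.min(0).round(3) if len(q) else '',q.max(0).round(3) if len(q) else '')
E
```

```text
t: 7.75
tcp_pos: [0.4902, 0.1203, 0.1584]
tool_rot: [-0.0, 0.996, -0.088, 0.001]
force: [1.8, -1.5, -1.1]
opening: 0.313
t: 8.05
tcp_pos: [0.4942, 0.1432, 0.1578]
tool_rot: [0.0, 0.996, -0.087, 0.0]
force: [-0.7, -1.0, -1.4]
opening: 0.311
[0.49418291 0.14323293 0.15779111] 0.3111477065358235 [-0.74758469 -1.0080698  -1.36848556] [ 0.9  0.6 17.8]
0.11 0  
0.12 0  
0.13 9 [-0.042  0.005  0.13 ] [-0.016  0.035  0.135]
0.14 158 [-0.048 -0.028  0.136] [0.022 0.043 0.145]
0.15 829 [-0.05  -0.046  0.145] [0.037 0.046 0.155]
0.16 51 [-0.046 -0.035  0.155] [-0.005  0.037  0.165]
0.17 79 [-0.019 -0.025  0.166] [0.005 0.026 0.175]
0.18 100 [-0.018 -0.026  0.175] [0.008 0.027 0.185]
```

View pics/hold.png

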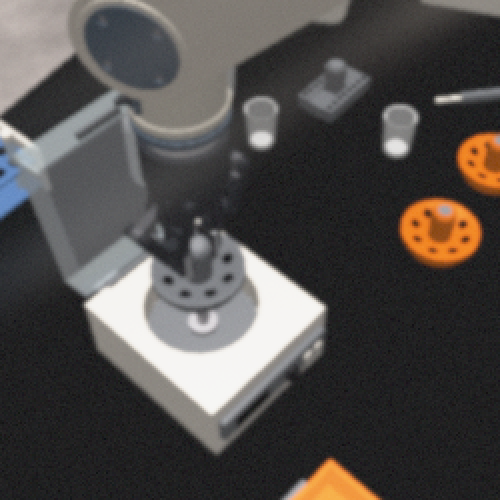

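```bash
python3 - <<'E'
from h import *
from scipy.optimize import least_squares
C=R.from_euler('z',-.1745)
for n in('side','top'):
    k=optics.capture(n);L=C.inv().apply(cloud(k,np.ones((480,640),bool))-[.495,.1425,0])
    q=L[(np.hypot(L[:,0],L[:,1])<.06)&(L[:,2]>.146)&(L[:,2]<.158)]
    if len(q)<60: print(n,len(q));continue
    h=cv2.convexHull((q[:,:2]*1000).astype(np.float32))[:,0]
    r=least_squares(lambda p:np.hypot(h[:,0]-p[0],h[:,1]-p[1])-46,[0,0],loss='soft_l1');print(n,len(q),r.x,r.fun.round(1),np.median(q[:,2]))
    A=np.c_[q[:,:2],np.ones(len(q))];print('tilt',np.linalg.lstsq(A,q[:,2],rcond=None)[0])
print(ctrl.get_obs()['tcp_pos'],C.inv().apply(ctrl.get_obs()['tcp_pos']-[.495,.1425,0]))
E
```

```text
side 795 [-3.65092322 -0.50190495] [-0.2 -0.4 -0.3 -0.2 -0.8 -0.7 -0.6  0.4  0.2 -0.   0.1  0.5 -0.1  0.5
  0.5 -0.3 -0.2 -0.4 -0.   0.5 -0.3 -0.3 -0.3 -0.9 -0.2 -0.4 -0.3 -0.3
 -0.2  1.5  0.6 -0.5] 0.15092542433241107
tilt [-0.0035737   0.00173776  0.15061699]
top 2
[0.49408752 0.14186089 0.15751852] [-0.00078766 -0.00078783  0.15751852]
```

```bash
python3 -m jog '[[1,1,-0.5,15,0],[1,0,0,8,0],[1,0,0,4,0],[1,0,0,4,0],[1,0,0,4,0],[1,0,0,0,0]]'; python3 -c "
from h import *
o=ctrl.get_obs();print(o['force'],o['wrist_torque'],o['tcp_pos'])"
```

```text
t: 8.8
tcp_pos: [0.4953, 0.1431, 0.1219]
tool_rot: [0.0, 0.996, -0.088, -0.0]
force: [0.2, 0.1, -1.2]
opening: 0.306
[ 0.15933065  0.13601398 -1.17684668] [ 0.05997086 -0.02699499  0.00451655] [0.49525795 0.14312052 0.1219474 ]
```

```bash
python3 -m jog '[[1,0,0,4,0],[1,0,0,4,0],[1,0,0,4,0],[1,0,0,0,0]]'; python3 -m jog '[[1,0,0,3,0],[1,0,0,2,0],[1,0,0,1,0],[1,0,0,0,0]]';python3 -c "
from h import *
o=ctrl.get_obs();print(o['force'],o['wrist_torque'],o['tcp_pos'])"
```

```text
t: 9.2
tcp_pos: [0.4951, 0.1432, 0.1097]
tool_rot: [0.0, 0.996, -0.088, -0.0]
force: [-0.1, 0.7, -1.8]
opening: 0.31
t: 9.6
tcp_pos: [0.4954, 0.1432, 0.1042]
tool_rot: [0.0, 0.996, -0.088, -0.0]
force: [0.1, -0.1, -0.5]
opening: 0.305
[ 0.13784944 -0.06935876 -0.52983384] [ 0.01271161 -0.01324951  0.00802923] [0.49541999 0.14323248 0.10417906]
```

```bash
for i in 1 2 3 4; do python3 -m jog '[[1,0,0,1.2,0],[1,0,0,0,0]]' | grep -E 'tcp|force'; done
```

```text
tcp_pos: [0.4955, 0.1433, 0.1031]
force: [-0.1, -0.1, -1.1]
tcp_pos: [0.4954, 0.1433, 0.1018]
force: [0.2, 0.7, -1.1]
tcp_pos: [0.4954, 0.1432, 0.1006]
force: [0.2, 0.1, -1.0]
tcp_pos: [0.4955, 0.1433, 0.0994]
force: [-0.3, -0.4, -0.8]
```

```bash
for i in 1 2; do python3 -m jog '[[1,0,0,0.7,0],[1,0,0,0,0]]' | grep -E 'tcp|force'; done
```

```text
tcp_pos: [0.4956, 0.1432, 0.0989]
force: [1.1, -0.3, 1.1]
tcp_pos: [0.4957, 0.1432, 0.0984]
force: [-0.4, -2.3, 4.0]
```

The force rose at the expected ball height, so I let go and lift.

```bash
python3 -m jog '[[1,0,0,-0.7,0],[0.35,0,0,0,0],[0.35,0,0,0,0],[0.35,0,0,0,0],[0.35,0,0,-20,0],[0.35,0,0,-30,0],[1,0,0,-15,0],[1,0,0,0,0]]' 60
python3 - <<'E'
from h import *
o=ctrl.get_obs();print(o['tcp_pos'],o['opening'],o['force'])
k=optics.capture('side');save(k['frame'][130:380,180:430].repeat(2,0).repeat(2,1),'set')
C=R.from_euler('z',-.1745);L=C.inv().apply(cloud(k,np.ones((480,640),bool))-[.495,.1425,0])
q=L[(np.hypot(L[:,0]+.003,L[:,1])<.013)&(L[:,2]>.105)&(L[:,2]<.136)];print('knob top',np.percentile(q[:,2],[50,80,95,99]),len(q))
q=L[(np.hypot(L[:,0],L[:,1])<.05)&(np.hypot(L[:,0],L[:,1])>.02)&(L[:,2]>.075)&(L[:,2]<.104)];A=np.c_[q[:,:2],np.ones(len(q))];print('body top plane',np.linalg.lstsq(A,q[:,2],rcond=None)[0],len(q))
E
```

```text
t: 11.6
tcp_pos: [0.4969, 0.1437, 0.1658]
tool_rot: [-0.001, 0.996, -0.088, 0.002]
force: [-0.6, -0.7, -0.6]
opening: 0.32
[0.49693892 0.14370268 0.16578707] 0.31996627660637567 [-0.62239084 -0.72384531 -0.63492016]
knob top [0.12719232 0.12871312 0.12964802 0.13048297] 131
body top plane [ 0.01525352 -0.04045984  0.09110318] 1076
```

View pics/set.png

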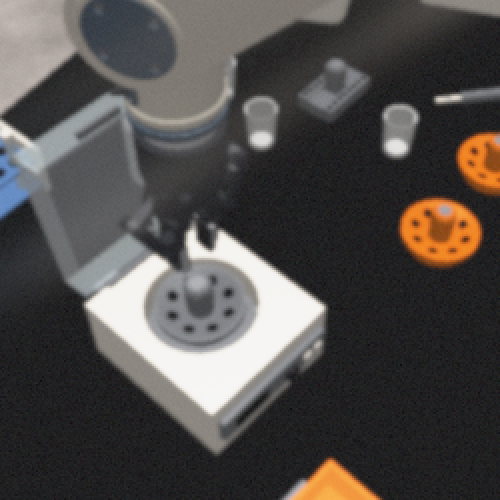

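The rotor sits free and upright on the balls, with its knob top at about 0.128 (expected 0.128). Now I press with the fingers shut.

```bash
python3 -m jog '[[1,-1,0,0,0],[1,0,0,0,0],[1,0,0,15,0],[1,0,0,12,0],[1,0,0,5,0],[1,0,0,0,0]]' | grep -E 'tcp|force|open'; for i in 1 2 3 4 5; do python3 -m jog '[[1,0,0,1,0],[1,0,0,1,0],[1,0,0,0,0]]' | grep -E 'tcp|force'; done
```

```text
tcp_pos: [0.4936, 0.1432, 0.1305]
force: [-0.5, 0.3, -0.1]
opening: 0.001
tcp_pos: [0.4947, 0.1435, 0.1301]
force: [-0.4, -0.4, -0.3]
tcp_pos: [0.4947, 0.1435, 0.128]
force: [0.2, 0.7, 0.9]
tcp_pos: [0.4956, 0.1436, 0.127]
force: [-0.6, -0.9, 11.2]
tcp_pos: [0.4951, 0.1435, 0.1244]
force: [0.5, 0.3, 2.6]
tcp_pos: [0.4945, 0.1434, 0.1217]
force: [-0.3, -0.3, 0.6]
```

```bash
for i in 1 2 3 4 ; do python3 -m jog '[[1,0,0,1,0],[1,0,0,0.5,0],[1,0,0,0,0]]' | grep -E 'tcp|force'; done
```

```text
tcp_pos: [0.4941, 0.1434, 0.1199]
force: [0.2, -0.1, -0.3]
tcp_pos: [0.4944, 0.1434, 0.1187]
force: [-0.0, -0.4, 0.5]
tcp_pos: [0.4948, 0.1435, 0.118]
force: [-2.2, -0.2, 7.7]
tcp_pos: [0.4954, 0.1437, 0.118]
force: [-5.7, -1.0, 22.7]
```

The click peaked at 11.2 N, dropped away, and then met a firm stop at z = 0.118 (the knob height when home). Now I go up and over behind the lid.

```bash
python3 -m jog '[[1,0,0,-20,0],[1,0,0,-45,0],[1,0,0,-50,0],[1,0,0,-50,0],[1,0,0,-20,0],[1,45,0,0,0],[1,50,0,0,0],[1,50,0,0,0],[1,40,0,0,0],[1,0,0,0,0]]'
python3 - <<'E'
from h import *
o=ctrl.get_obs();C=R.from_euler('z',-.1745);print(C.inv().apply(o['tcp_pos']-[.495,.1425,0]),o['force'])
k=optics.capture('side');save(k['frame'][100:400,150:450].repeat(2,0).repeat(2,1),'home')
L=C.inv().apply(cloud(k,np.ones((480,640),bool))-[.495,.1425,0])
q=L[(np.hypot(L[:,0]+.003,L[:,1])<.013)&(L[:,2]>.095)&(L[:,2]<.136)];print('knob top',np.percentile(q[:,2],[50,80,95,99]),len(q))
q=L[(np.hypot(L[:,0],L[:,1])<.044)&(np.hypot(L[:,0],L[:,1])>.022)&(L[:,2]>.07)&(L[:,2]<.104)];A=np.c_[q[:,:2],np.ones(len(q))];print('body top plane',np.linalg.lstsq(A,q[:,2],rcond=None)[0],len(q))
E
```

```text
t: 15.95
tcp_pos: [0.6805, 0.1097, 0.2995]
tool_rot: [0.0, 0.996, -0.089, 0.001]
force: [-0.5, -0.1, 0.3]
opening: 0.0
[ 1.88367481e-01 -1.06225268e-04  2.99548055e-01] [-0.4853138  -0.05662423  0.26929559]
knob top [0.11685315 0.11817209 0.11936138 0.11986782] 157
body top plane [0.01899323 0.00319529 0.08116525] 823
```

View pics/home.png

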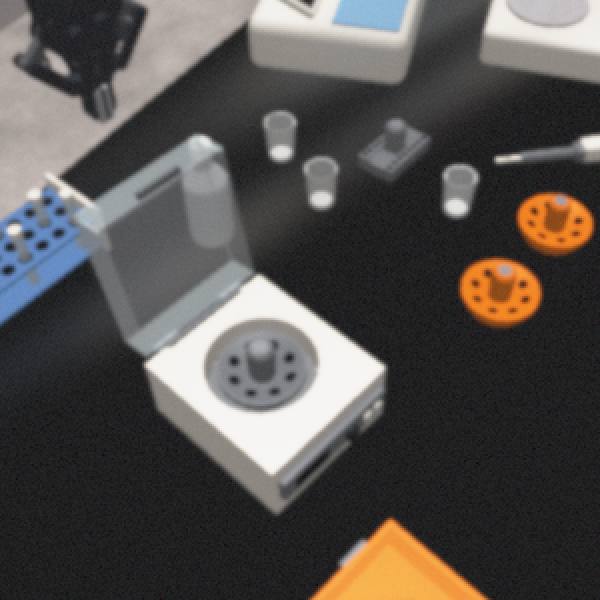

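Rotor home: knob top at 0.118, rotor below the housing rim. The lid is still open, so now I sweep it shut along its arc.

```bash
python3 -m jog '[[1,0,0,40,0],[1,0,0,29,0],[1,-15,0,0,0],[1,-14,0,0,0],[1,-18,0,-6,0],[1,-18,0,-5,0],[1,-16,0,-2,0],[1,-15,0,-1,0],[1,-15,0,2,0],[1,-15,0,2,0]]'; python3 -m jog '[[1,-15,0,4,0],[1,-15,0,5,0],[1,-14,0,8,0],[1,-13,0,8,0],[1,-12,0,10,0],[1,-11,0,10,0],[1,0,0,0,0]]'
python3 - <<'E'
from h import *
o=ctrl.get_obs();C=R.from_euler('z',-.1745);print(C.inv().apply(o['tcp_pos']-[.495,.1425,0]))
k=optics.capture('side');save(k['frame'][100:400,150:450].repeat(2,0).repeat(2,1),'closing')
E
```

```text
t: 17.0
tcp_pos: [0.5512, 0.1334, 0.2424]
tool_rot: [-0.0, 0.996, -0.088, 0.001]
force: [2.2, 0.9, -0.0]
opening: 0.0
t: 17.7
tcp_pos: [0.4709, 0.147, 0.1957]
tool_rot: [0.001, 0.996, -0.088, -0.002]
force: [-0.6, 0.3, 0.5]
opening: -0.002
[-0.02453875  0.00026016  0.19568898]
```

View pics/closing.png

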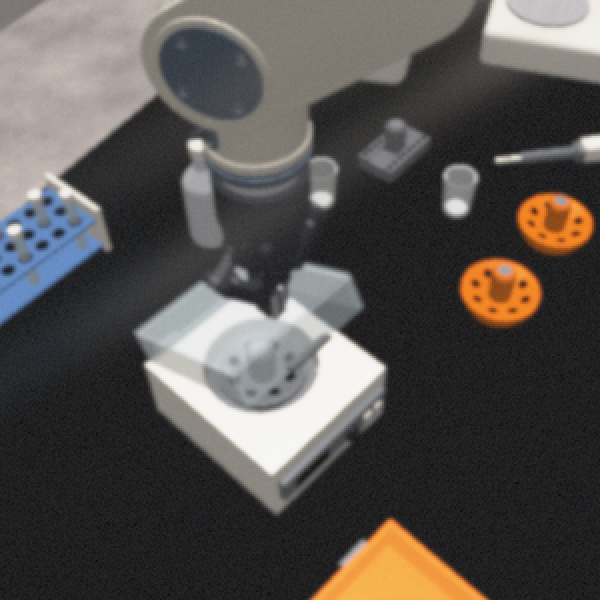

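The lid is following at about 0.5 rad, with the finger on its top face. I continue down.

```bash
python3 -m jog '[[1,-8,0,12,0],[1,-8,0,12,0],[1,-6,0,14,0],[1,-4,0,14,0],[1,-4,0,8,0],[1,0,0,4,0],[1,0,0,0,0]]'; for i in 1 2 3 4; do python3 -m jog '[[1,0,0,1,0],[1,0,0,0,0]]' | grep -E 'tcp|force'; done
```

```text
t: 18.45
tcp_pos: [0.4444, 0.1524, 0.1327]
tool_rot: [0.0, 0.996, -0.088, -0.0]
force: [0.7, -0.0, -0.2]
opening: -0.001
tcp_pos: [0.4448, 0.1524, 0.1322]
force: [-1.4, 0.3, 0.0]
tcp_pos: [0.4446, 0.1525, 0.131]
force: [1.0, -0.2, 0.5]
tcp_pos: [0.4444, 0.1524, 0.1298]
force: [0.0, -0.5, 0.7]
tcp_pos: [0.4443, 0.1524, 0.129]
force: [-1.5, 0.4, 3.7]
```

```bash
python3 -m jog '[[1,0,0,1,0],[1,0,0,1,0],[1,0,0,0,0]]';  python3 -m jog '[[1,0,0,-10,0],[1,0,0,-40,0],[1,0,0,-50,0],[1,0,0,-50,0],[1,0,50,0,0],[1,0,50,0,0],[1,0,50,0,0],[1,0,50,0,0],[1,0,0,0,0]]'
python3 - <<'E'
from h import *
C=R.from_euler('z',-.1745)
for n in('side','top'):
    k=optics.capture(n);L=C.inv().apply(cloud(k,np.ones((480,640),bool))-[.495,.1425,0])
    q=L[(abs(L[:,0])<.078)&(abs(L[:,1])<.065)&(L[:,2]>.1)&(L[:,2]<.2)]
    A=np.c_[q[:,:2],np.ones(len(q))];print(n,len(q),'lid plane',np.linalg.lstsq(A,q[:,2],rcond=None)[0],np.median(q[:,2]))
    if n=='side':save(k['frame'][100:400,150:450].repeat(2,0).repeat(2,1),'end')
    for t in('cup_a_center','strip_center','bottle_center','timer_center'):
        print(t,[np.round(d['xy']).tolist() for d in optics.landmark_of(t,n)[:3]])
print(ctrl.get_obs()['force'])
E
```

```text
t: 19.55
tcp_pos: [0.4443, 0.1525, 0.1286]
tool_rot: [-0.0, 0.996, -0.088, 0.0]
force: [-8.2, -2.0, 27.3]
opening: 0.003
t: 20.45
tcp_pos: [0.408, -0.0493, 0.2769]
tool_rot: [0.001, 0.996, -0.091, -0.0]
force: [0.4, 0.5, 0.0]
opening: -0.002
side 4380 lid plane [ 0.00053732 -0.00074554  0.12878414] 0.12878169021689112
cup_a_center [[308.0, 190.0], [284.0, 306.0]]
strip_center [[348.0, 168.0], [252.0, 194.0]]
bottle_center [[254.0, 193.0]]
timer_center [[206.0, 445.0]]
top 5352 lid plane [0.00218425 0.00078473 0.12871076] 0.12871024324314617
cup_a_center [[399.0, 176.0], [262.0, 232.0]]
strip_center [[458.0, 196.0]]
bottle_center [[345.0, 128.0]]
timer_center [[121.0, 257.0]]
[-0.90578926  0.74558958 -0.07597418]
```

View pics/end.png

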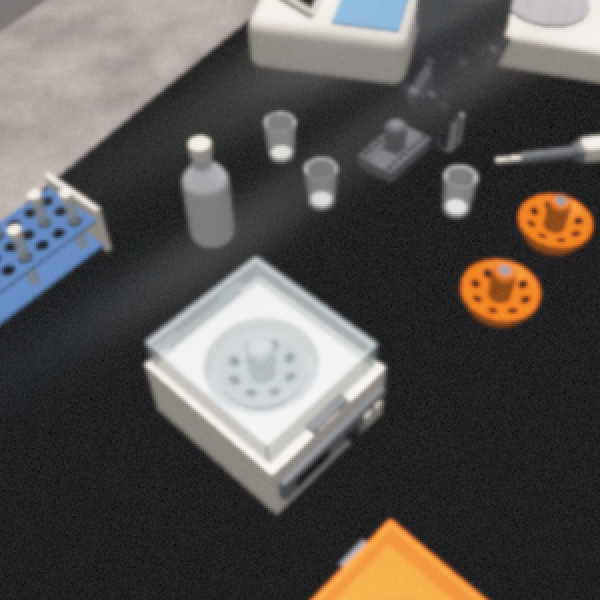

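The lid is shut: its top is flat at 0.129 with no slope. The rotor is inside, everything else stands where it was, and the arm is clear.

```bash
python3 -c "
from cell import order
print(order.close_job())"
```

```text
the job is handed in; nothing more can be done
None
```

The mini centrifuge is ready for a run and the job is handed in. It took about 20.5 s of the 72 s on the robot's clock.

- **Lid opened:** I pushed it from about 1.17 to about 1.74 rad with the fingers shut.
- **Rotor placed:** I gripped the grey round rotor by its knob and lowered it onto the spindle with almost no side force. I released it on the sprung balls, where the camera put its knob top at about 0.128 m, the expected height.
- **Rotor pressed home:** the force peaked at about 11 N and dropped away. The knob then met a firm stop at z = 0.118 m, and the camera read the knob top at 0.118 m. The measured height of the rotor body's top was 0.081 m, about 3 mm below the expected 0.084 m; I took that as camera error.
- **Lid shut:** I swept it down along its arc and pressed to about 27 N. Both cameras then showed its top flat at 0.129 m, which is fully closed.

In the last picture the strip rotor, cups, bottle and orange look-alikes stood where they were. The timer and pipette looked unmoved too. The arm was clear and touching nothing. No final check failed. Before the placing, the camera readings of the rotor and spindle positions differed by up to about 3 mm, but the rotor went on freely.

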